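# Set the wind box's air iris and start the blower

## Robot

A 6-joint arm with a two-finger parallel gripper is mounted at the origin on the work surface. World frame = base frame: x ahead of the robot, y to its left, z up, the work surface at z = 0. Lengths are in m, angles in degrees, forces in N, time in s.
With the tool pointing down it reaches from about 0.35 to 0.875 m from the base axis. Payload 4.2 kg.
Tool frame: the origin (TCP) lies on the centre line of the jaws, within the pads' length; the fingertips stand 14 mm ahead of it and the grasp point (between the pads) lies 5 mm behind it; x points along the fingers, y is the direction in which the jaws open and shut, and the axes are right-handed (so a half turn about x gives the same grasp; the last joint's range is limited). The gripper opens to 85 mm and grips with 20 to 120 N. Pads are 22 mm wide; open, the fingers measure 114 mm over their backs; the gripper's body (76 mm by 85 mm) begins 54 mm behind the grasp point. The pads swing forward as they close: fully open they stand 13 mm farther back than shut.
Start: joints at [81.967, 22.042, 0.453, 0, -68.411, -14.817], TCP at [0.243, 0.576, 0.245] pointing down, gripper open.
Joint ranges: [-179.83, 179.83], [-69.29, 118.12], [-61.27, 80.66], [-181.25, 117.63], [-171.15, -9.14], [-177.46, 177.46]. Speed limits (degrees/s): [159.86, 159.86, 180, 180, 180, 180].

## Interface

Orientations are given as [roll, pitch, yaw] about the fixed x, y, z axes, in that order (R = Rz(yaw) Ry(pitch) Rx(roll)).
In Python, from plant import env gives the robot as it stands. The module is installed in compiled form; this text tells all that it offers.
- The arm moves only by the shell command python3 -m handwheel 'ROWS' [FORCE]. ROWS is a JSON object of lists of equal length, an entry for each row: "fingers": the opening in per cent of the stroke, from 0 (shut) to 100 (fully open); "xyz": the shift along the world's x, y, z in mm, a list of three; "turn": the turn about the world's z in degrees. In form: {"fingers": [fingers, ...], "xyz": [[tx, ty, tz], ...], "turn": [turn, ...]}. A call has 1 to 5 rows; each row is the pose to reach, as a shift and turn from the pose commanded when the call began; what a row does not reach only later rows make up. A row lasts 1/8 s, in which the tool goes at most 62.5 mm and 10.7 degrees, less where a joint would pass 70% of its speed; a pose out of reach is approached as far as the arm can. A call with a gripper value outside its range is refused whole. The fingers move at their own pace and stop on an object; FORCE is the grip in N (left out, the last holds). Time passes only in rows, so rows that repeat a pose let the fingers close. It gives the time, the measured TCP pose, the force and the opening at its end, in the units of the state.
- env.get_obs(): the state, without advancing time (a new reading comes with each control period).
- env.get_image(name): name is "side" or "top"; returns the picture (384x512x3 uint8, red, green, blue); there is no depth.
- env.camera_params(name): a dict with "camera_matrix" (3x3 intrinsics, pixels), "k1" (the pictures are not rectified: a ray, as slopes to the right and down, at radius r is drawn at 1 + k1 r^2 times it, then the intrinsics apply), "rvec" (rotation vector, rad) and "tvec" (3), from world to camera coordinates, as OpenCV has them. Camera axes: x right, y down, z forward; pixel columns grow to the right and rows downward; lengths in m; the calibration is good to about 2 mm. A picture is of the moment at which its call begins. camera_params takes no time and is no camera call.
- env.finish_job(): hands the job in, once; it reports no verdict.
Trained networks look in the newest picture that a camera, given by its name, has taken for a name from the list of things; names that differ only in an ending like _2 or _b are one class to them, and where a whole thing is asked for, a point or a joint stands for the part that bears it (a point fixed in the world has none). Each returns a list of dicts, best first, with "conf" (0 to 1); they miss things now and then, are a little off and sometimes report something else, mostly with a low value. They report only what shows in the picture. A call takes as long as a camera call. They do not tell look-alikes from the thing itself.
- env.recognise(camera, query): "at" ([column, row] in pixels, amid what is visible of it).
- env.outline_of(camera, query): "pixels" (384x512 bool, what is visible of it) and "at" ([column, row] in pixels, amid what is visible of it).
- env.place_of(camera, query): "at" ([column, row] in pixels: a listed point, or the origin of a listed thing).
The state is a dict: "clock": time; "q": joint angles; "joint_velocities": joint speeds; "effort": joint torques, N m; "tool_pos": TCP position; "tcp_rot": TCP orientation; "ft_force": force on the tool from outside, world axes, zero at the start; "moment": the same for the moment, N m; "width": finger opening in m.
Only numpy, scipy, OpenCV 4.12 (cv2) and the standard library are available. Lean on these libraries where they do the work, as an engineer would, in place of code of your own. Each camera call takes 0.05 s, during which the arm holds its last target. There are 200 camera calls.

## Task

On the reed-tuning wind box, push the iris ring's lever around with the fingertips, gently and without gripping it, until its needle stands over the green dot; then press the red start button of the blower right down and let it come up again, and move clear. Start the blower only once the needle is on the green dot, and leave the jar, the reed block and the screwdriver where they are.

Things in the scene. Friction and masses are not known exactly. Their poses are not given: they have to be found in the camera images.
- windbox: Fixed wooden box, 270 mm (its x) by 290 mm (its y), 60 mm high, with a round white dial plate flush on top. Origin at the centre of its underside, z up.
- axis (a point): Centre of the iris ring, on the box's top face (60 mm above the table); the ring turns about the vertical line through it. Axes as the box's.
- ring (a joint): Angle of the iris ring in rad, 0 with the lever along the box's +x, growing counter-clockwise seen from above; stops at -2.0 and 2.0. The ring is 118 mm across and its top is 22 mm above the box. Its lever is a flat bar 14 mm wide from the ring out to 105 mm from the axis, 12 to 20 mm above the box. It turns with even friction (about 2.5 N at the knob) and stays where it is left.
- lever_knob (a point): Centre of the top of the lever's upright round black knob: 16 mm in diameter, 85 mm from the axis, its top 56 mm above the box's top face, its foot on the lever bar. Nothing else stands near it on the dial.
- needle_tip (a point): Free end of the lever's thin black needle (4 mm wide), 121.5 mm from the axis, in line with the lever, 13.5 mm above the box's top. It touches nothing.
- green_dot_mark (a point): Centre of the flat green dot, 18 mm in diameter, painted on the dial about 121 mm from the axis, towards either the +y or the -y side of the box: the wanted setting.
- blue_dot_mark (a point): Centre of a like blue dot on the opposite side: another setting, not wanted now.
- start_top (a point): Centre of the top face of the red round push button (32 mm in diameter) on its fixed black housing, on the table to one side of the box.
- start (a joint): Travel of the start button in m: 0 up, 0.006 fully down; a spring, 5 N when fully down.
- jar_mid (a point): Middle of a loose closed jar, 56 mm in diameter and 85 mm high, on the other side of the box from the button. Leave alone.
- reedblock_mid (a point): Middle of a loose wooden reed block, 32 by 130 by 36 mm high, lying on the box's top near its robot-side edge. Leave alone.
- driver_grip (a point): Middle of the handle of a loose screwdriver lying on the table to the left of the box (+y) and farther out. Leave alone.
There are look-alikes about, which are no part of the job. Of the things like the part that bears start_top, leave any that is pink; of the rest the smaller one is meant.

How it is judged:
By the outcome, as a careful person would: the job done as asked, in the order asked, and still so for the second after the job is handed in, with the robot touching nothing.
It also fails if it takes over 64 s, if anything falls off the work surface, if the arm or the gripper's body presses on something with over 40 N, if the wrist force passes 120 N, or if a joint passes its speed limit or range.

## Working session

There is one attempt and no reset: what is moved stays moved. The work goes in short steps, Python scripts to look and compute and a shell command to move; the robot and the scene stay as the last step left them, time stands still between calls to the robot, and variables do not carry over. Pictures are saved under pics/ and viewed, on a budget of 10 in all, crops included, one or two more only if the job needs it, and the job is handed in when it is done.

```bash
mkdir -p pics; cat > h.py <<'E'
import numpy as np,cv2
from plant import env
def ray(cam,px):
    p=env.camera_params(cam);K=np.array(p["camera_matrix"]);R=cv2.Rodrigues(np.array(p["rvec"],float))[0];t=np.array(p["tvec"],float).ravel()
    d=cv2.undistortPoints(np.array([[px]],float),K,np.array([p["k1"],0,0,0,0.]))[0,0]
    return -R.T@t, R.T@np.array([d[0],d[1],1])
def atz(cam,px,z):
    c,d=ray(cam,px);return c+d*(z-c[2])/d[2]
def tri(a,b):
    (c1,d1),(c2,d2)=ray("top",a),ray("side",b)
    s=np.linalg.lstsq(np.c_[d1,-d2],c2-c1,rcond=None)[0]
    p,q=c1+s[0]*d1,c2+s[1]*d2
    return (p+q)/2,np.linalg.norm(p-q)
def save(cam,n):
    im=env.get_image(cam);cv2.imwrite("pics/"+n+".png",im[:,:,::-1]);return im
E
python3 - <<'E'
from h import *
np.set_printoptions(precision=3,suppress=True)
for c in("top","side"):
    save(c,c+"0")
    print(c,ray(c,[256,192]))
    for q in("axis","lever_knob","needle_tip","green_dot_mark","blue_dot_mark","start_top","jar_mid","reedblock_mid","driver_grip","windbox"):
        print(q,[(np.round(d["at"],1).tolist(),round(d["conf"],2)) for d in env.place_of(c,q)][:4])
print(env.get_obs())
E
```

```text
top (array([0.383, 0.031, 0.903]), array([ 0.207,  0.053, -0.977]))
axis [([296.5, 213.9], 0.66)]
lever_knob [([309.8, 175.9], 0.94)]
needle_tip [([309.6, 164.2], 0.76), ([167.9, 213.4], 0.42)]
green_dot_mark [([247.2, 223.0], 0.51)]
blue_dot_mark []
start_top [([157.9, 247.2], 0.59), ([129.9, 204.5], 0.48), ([170.3, 215.7], 0.46), ([407.0, 240.8], 0.37)]
jar_mid [([405.6, 240.2], 0.84)]
reedblock_mid [([303.6, 262.3], 0.57)]
driver_grip [([180.0, 167.6], 0.6)]
windbox [([293.0, 223.0], 0.65)]
side (array([ 0.2  , -0.677,  0.966]), array([ 0.275,  0.613, -0.741]))
axis [([266.1, 221.8], 0.73)]
lever_knob [([301.6, 200.0], 0.77)]
needle_tip [([315.6, 208.4], 0.72)]
green_dot_mark [([236.0, 190.4], 0.47), ([266.5, 222.1], 0.24)]
blue_dot_mark [([293.6, 258.0], 0.57)]
start_top [([211.8, 154.4], 0.59), ([199.7, 131.5], 0.59), ([179.9, 163.5], 0.39)]
jar_mid [([314.3, 320.8], 0.88)]
reedblock_mid [([228.4, 242.1], 0.7), ([207.4, 155.1], 0.21)]
driver_grip [([246.9, 144.9], 0.55)]
windbox [([266.7, 236.6], 0.86), ([245.5, 145.6], 0.37), ([229.3, 241.3], 0.29)]
{'clock': 1.1, 'q': array([ 81.966,  22.04 ,   0.455,   0.   , -68.413, -14.815]), 'joint_velocities': array([ 0.016, -0.126, -0.012,  0.065, -0.013,  0.049]), 'effort': array([  0.   , -39.21 ,  18.863,   4.191,  -0.   ,   0.   ]), 'tool_pos': array([0.243, 0.576, 0.245]), 'tcp_rot': array([-94.488,  89.999,  62.663]), 'ft_force': array([-0.147, -0.189,  0.017]), 'moment': array([-0.009,  0.004, -0.04 ]), 'width': 0.0854732793750073}
```

View pics/top0.png

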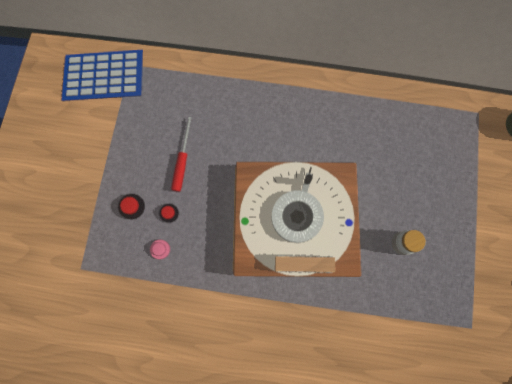

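View pics/side0.png

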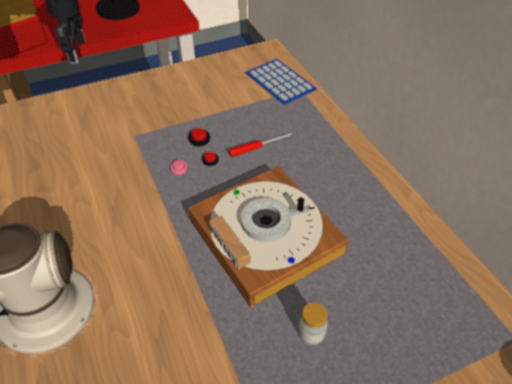

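Both pictures agree: the green dot is on the +y side (top 245,221; side 237,192) and the knob is at top (309,177). The smaller red button is at top (168,212), side (210,157). The pink one is at (160,249), the bigger red one at (130,206) and the jar at (411,241).

```bash
python3 - <<'E'
from h import *
np.set_printoptions(precision=4,suppress=True)
def blob(cam,px,f,r=14):
    im=cv2.imread(f"pics/{cam}0.png").astype(int);B,G,R=im[...,0],im[...,1],im[...,2]
    m=f(R,G,B);y,x=np.nonzero(m);k=np.hypot(x-px[0],y-px[1])<r;return np.array([x[k].mean(),y[k].mean()]),k.sum()
g=lambda R,G,B:(G>R+40)&(G>B+30); b=lambda R,G,B:(B>R+60)&(B>G+60); r=lambda R,G,B:(R>110)&(G<70)&(B<70)
P={}
for n,f,a,s in(("green",g,(245,221),(237,192)),("blue",b,(349,222),(291,260)),("btn",r,(168,212),(210,157)),("big",r,(130,206),(199,136))):
    A,na=blob("top",a,f);S,ns=blob("side",s,f,11);P[n]=(A,S)
    print(n,A,na,S,ns,tri(A,S))
    if n in("green","blue"): print(atz("top",A,.06),atz("side",S,.06))
for n,a,s in(("knob",(309.8,175.9),(301.6,200)),("needle",(309.6,165.2),(315.6,208.4)),("axis",(296.5,213.9),(266.1,221.8)),("jar",(405.6,240.2),(314.3,320.8)),("reed",(303.6,262.3),(228.4,242.1)),("drv",(180,167.6),(246.9,144.9))): print(n,tri(a,s))
print("needle",atz("top",(309.6,165.2),.0735),atz("side",(315.6,208.4),.0735),"knob",atz("top",(309.8,175.9),.116),atz("side",(301.6,200),.116))
# box corners top
for c in((236,162),(357,162),(360,276),(235,276)):print(atz("top",c,.06))
im=cv2.imread("pics/top0.png");t=cv2.resize(im[150:285,150:370],None,fx=3.6,fy=3.6,interpolation=2)
cv2.imwrite("pics/crop.png",t)
E
```

```text
green [244.5 220.8] 40 [236.2381 191.7143] 21 (array([0.4908, 0.0933, 0.0606]), np.float64(0.0011992259361493672))
[0.4903 0.0935 0.06  ] [0.4916 0.0937 0.06  ]
blue [348.6    222.2857] 35 [290.7419 259.6774] 31 (array([ 0.5223, -0.1459,  0.0605]), np.float64(0.0008104050119181892))
[ 0.5219 -0.1459  0.06  ] [ 0.5229 -0.1456  0.06  ]
btn [167.5985 212.    ] 132 [209.8191 156.3404] 94 (array([0.4902, 0.2879, 0.0147]), np.float64(0.000955175927939642))
big [129.0976 204.9756] 246 [198.451  133.9085] 153 (array([0.4921, 0.3847, 0.0208]), np.float64(0.0002312753088345009))
knob (array([ 0.6038, -0.0385,  0.1127]), np.float64(0.0010555210429666088))
needle (array([ 0.6446, -0.0394,  0.063 ]), np.float64(0.0004765480058454491))
axis (array([ 0.5221, -0.0233,  0.0572]), np.float64(0.004578529002167524))
jar (array([ 0.5034, -0.2887,  0.0412]), np.float64(0.0027698427932168136))
reed (array([ 0.4137, -0.0521,  0.0723]), np.float64(0.0041159969406238655))
drv (array([0.6016, 0.2764, 0.0262]), np.float64(0.002518617960958315))
needle [ 0.6411 -0.0385  0.0735] [ 0.6397 -0.0468  0.0735] knob [ 0.6034 -0.0383  0.116 ] [ 0.6017 -0.041   0.116 ]
[0.6275 0.1359 0.06  ]
[ 0.67   -0.1516  0.06  ]
[ 0.404  -0.1841  0.06  ]
[0.3633 0.0952 0.06  ]
```

View pics/crop.png

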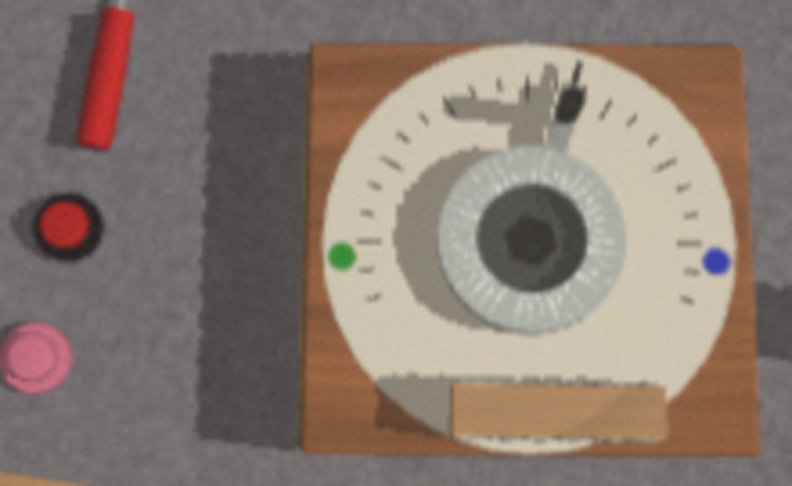

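```bash
python3 - <<'E'
from h import *
from scipy.spatial.transform import Rotation as Ro
from scipy.optimize import least_squares
np.set_printoptions(precision=4,suppress=True)
print("dial",atz("top",(297.2,219.4),.06),"ringtop",atz("top",(297.8,216.7),.082))
g=np.array([.4908,.0935]);b=np.array([.5223,-.1458]);k=np.array([.6028,-.0393]);n=np.array([.6408,-.0405]);ax0=[(.5165,-.0262),atz("top",(297.2,219.4),.06)[:2],atz("top",(297.8,216.7),.082)[:2]]
f=lambda v:np.r_[np.hypot(*(g-v[:2]))-.121,np.hypot(*(b-v[:2]))-.121,k-v[:2]-.085*np.array([np.cos(v[2]),np.sin(v[2])]),.5*(n-v[:2]-.1215*np.array([np.cos(v[2]),np.sin(v[2])])),*[.5*(np.array(a)-v[:2]) for a in ax0]]
s=least_squares(f,[.516,-.026,-.1]);v=s.x;print(v[:2],np.degrees(v[2]),s.fun)
for q in(g,b):print(np.degrees(np.arctan2(*(q-v[:2])[::-1])),np.hypot(*(q-v[:2])))
print(Ro.from_euler("xyz",env.get_obs()["tcp_rot"],degrees=True).as_matrix())
E
```

```text
dial [ 0.5114 -0.0269  0.06  ] ringtop [ 0.5143 -0.0259  0.082 ]
[ 0.5171 -0.0255] -8.411459128683667 [ 0.0008 -0.0006  0.0016 -0.0014  0.0018  0.0014 -0.0003 -0.0004 -0.0029
 -0.0007 -0.0014 -0.0002]
102.46659408891259 0.12183678117044174
-87.52610337456437 0.12044814103354191
[[ 0.     -0.3883 -0.9215]
 [ 0.     -0.9215  0.3883]
 [-1.     -0.     -0.    ]]
```

```bash
python3 -m handwheel '{"fingers":[0,0,0,0,0],"xyz":[[28,-50,0],[56,-100,0],[84,-150,0],[112,-200,0],[140,-250,0]],"turn":[-8,-16,-24,-32,-40]}'
python3 -m handwheel '{"fingers":[0,0,0,0,0],"xyz":[[28,-50,0],[56,-100,0],[84,-150,0],[112,-200,0],[140,-250,0]],"turn":[-7,-14,-21,-28,-35]}'
python3 -m handwheel '{"fingers":[0,0,0,0,0],"xyz":[[24,-50,0],[48,-100,0],[72,-151,0],[72,-151,0],[72,-151,0]],"turn":[0,0,0,0,0]}'; python3 -c "
from h import *
print(env.get_obs()['q'])"
```

```text
clock: 1.72
tool_pos: [0.3833, 0.3244, 0.2457]
tcp_rot: [-70.6, 89.9, 46.4]
ft_force: [0.3, 0.4, 0.4]
width: 0.0001
clock: 2.35
tool_pos: [0.5235, 0.0743, 0.2457]
tcp_rot: [-64.2, 89.9, 17.7]
ft_force: [1.1, 0.2, -0.2]
width: 0.0003
clock: 2.98
tool_pos: [0.5944, -0.0752, 0.245]
tcp_rot: [81.0, 90.0, 163.1]
ft_force: [-0.6, 0.5, -0.3]
width: -0.0003
[ 8.25517785e+00  1.95567415e+01 -3.34298393e+00 -1.74099523e-02
 -6.71344668e+01 -1.61374192e+01]
```

```bash
python3 -m handwheel '{"fingers":[0,0,0,0,0],"xyz":[[0,0,-40],[0,0,-80],[0,0,-115],[0,0,-140],[0,0,-140]],"turn":[0,0,0,0,0]}'
python3 - <<'E'
from h import *
a=save("side","s1");b=save("top","t1")
cv2.imwrite("pics/m1.png",np.hstack([cv2.resize(x[130:290,190:370],None,fx=2.2,fy=2.2) for x in(a,b)])[:,:,::-1])
E
```

```text
clock: 3.6
tool_pos: [0.5931, -0.0737, 0.1038]
tcp_rot: [102.4, 89.7, -175.3]
ft_force: [-0.6, 0.0, 0.8]
width: -0.0
```

View pics/m1.png

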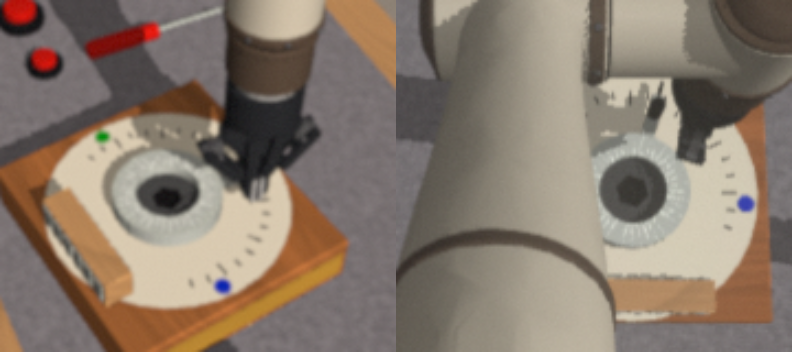

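```bash
python3 - <<'E'
from h import *
ax=np.array([516.5,-25.5]);P=np.array([595.,-75.]);
for call in range(5):
    T=[-16+5*(5*call+i+1) for i in range(5)]
    X=[]
    for t in T:
        a=np.radians(t);X.append(ax+85*np.array([np.cos(a),np.sin(a)])-19*np.array([-np.sin(a),np.cos(a)])-P)
    X=np.round(X);print(T,X.tolist());P=P+X[-1]
E
```

```text
[-11, -6, -1, 4, 9] [[1.0, 15.0], [4.0, 22.0], [6.0, 29.0], [8.0, 36.0], [8.0, 44.0]]
[14, 19, 24, 29, 34] [[1.0, 8.0], [0.0, 15.0], [-1.0, 23.0], [-3.0, 30.0], [-5.0, 37.0]]
[39, 44, 49, 54, 59] [[-3.0, 7.0], [-7.0, 14.0], [-11.0, 20.0], [-16.0, 26.0], [-21.0, 32.0]]
[64, 69, 74, 79, 84] [[-6.0, 5.0], [-12.0, 9.0], [-19.0, 13.0], [-26.0, 16.0], [-33.0, 19.0]]
[89, 94, 99, 104, 109] [[-7.0, 2.0], [-14.0, 4.0], [-22.0, 4.0], [-30.0, 5.0], [-37.0, 4.0]]
```

```bash
python3 -m handwheel '{"fingers":[0,0,0,0,0],"xyz":[[1,15,0],[4,22,0],[6,29,0],[8,36,0],[8,44,0]],"turn":[0,2,7,12,17]}'
python3 -m handwheel '{"fingers":[0,0,0,0,0],"xyz":[[1,8,0],[0,15,0],[-1,23,0],[-3,30,0],[-5,37,0]],"turn":[5,10,15,20,25]}'
python3 - <<'E'
from h import *
a=save("side","s2");b=save("top","t2")
cv2.imwrite("pics/m2.png",np.hstack([cv2.resize(x[130:290,190:370],None,fx=2.2,fy=2.2) for x in(a,b)])[:,:,::-1])
E
```

```text
clock: 4.32
tool_pos: [0.6035, -0.031, 0.1064]
tcp_rot: [-119.0, 89.9, -19.6]
ft_force: [0.8, -2.7, -0.1]
width: -0.0001
clock: 4.95
tool_pos: [0.5982, 0.0061, 0.1062]
tcp_rot: [-150.9, 89.9, -26.5]
ft_force: [0.3, -3.0, 0.6]
width: -0.0003
```

View pics/m2.png

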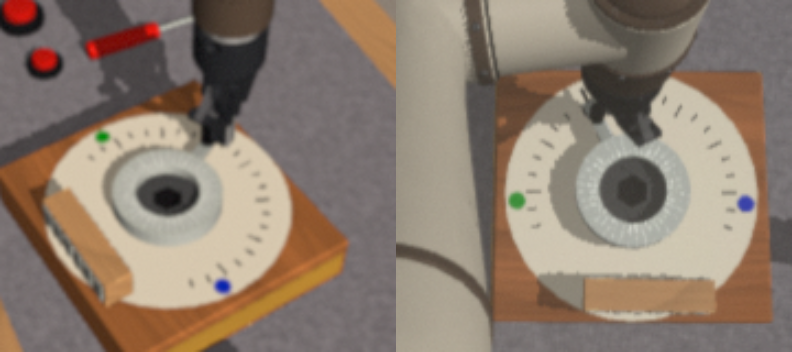

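Pushing works: the lever has moved round, the force is about 3 N, and the block is unmoved. In the right panel the lever shows at about (600,125), ahead of the fingers. Continuing short of the goal.

```bash
python3 -m handwheel '{"fingers":[0,0,0,0,0],"xyz":[[-3,7,0],[-7,14,0],[-11,20,0],[-16,26,0],[-21,32,0]],"turn":[5,10,15,20,25]}'
python3 -m handwheel '{"fingers":[0,0,0,0,0],"xyz":[[-6,5,0],[-12,9,0],[-19,13,0],[-26,16,0],[-33,19,0]],"turn":[5,10,15,20,25]}'
python3 -m handwheel '{"fingers":[0,0],"xyz":[[-7,2,0],[-7,2,0]],"turn":[5,5]}'
python3 - <<'E'
from h import *
a=save("side","s3");b=save("top","t3")
for c in("top","side"):
  for q in("lever_knob","needle_tip","green_dot_mark"): print(c,q,[(np.round(d["at"],1).tolist(),round(d["conf"],2)) for d in env.place_of(c,q)][:3])
cv2.imwrite("pics/m3.png",np.hstack([cv2.resize(x[160:260,200:300],None,fx=4,fy=4,interpolation=2) for x in(a,b)])[:,:,::-1])
E
```

```text
clock: 5.68
tool_pos: [0.5774, 0.0379, 0.106]
tcp_rot: [-160.4, 89.9, -11.1]
ft_force: [0.6, -4.2, -0.4]
width: 0.0003
clock: 6.3
tool_pos: [0.545, 0.0575, 0.106]
tcp_rot: [-161.4, 89.8, 12.8]
ft_force: [2.0, -1.6, -1.0]
width: -0.0
clock: 6.55
tool_pos: [0.5371, 0.0595, 0.1059]
tcp_rot: [-153.1, 89.9, 26.0]
ft_force: [0.9, 1.3, 0.1]
width: 0.0002
top lever_knob [([261.4, 208.6], 0.95)]
top needle_tip [([246.5, 202.0], 0.68)]
top green_dot_mark [([246.2, 223.5], 0.45)]
side lever_knob [([251.5, 180.5], 0.83)]
side needle_tip [([246.6, 183.7], 0.7), ([228.7, 240.0], 0.61)]
side green_dot_mark [([247.8, 183.1], 0.48), ([237.6, 192.4], 0.36)]
```

View pics/m3.png

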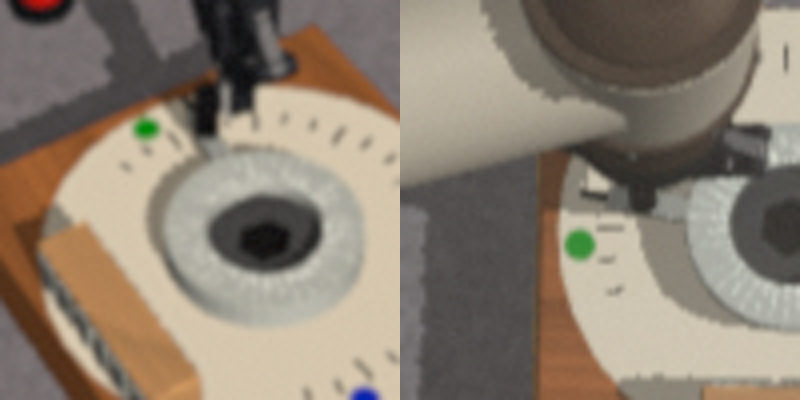

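The needle is at right panel (583-625,193), so top px about (246,208). The green dot is at (245,221) and the knob at (261,209), so it still has to turn further.

```bash
cat > ang.py <<'E'
from h import *
def A(p,ax=(.5165,-.0255)): d=p[:2]-np.array(ax);return np.round(np.degrees(np.arctan2(d[1],d[0])),1),np.round(np.hypot(*d),4),np.round(p,4)
E
python3 - <<'E'
from ang import *
print("knob",A(atz("top",(261,208.7),.116)),A(atz("side",(251.5,180.5),.116)))
print("needle",A(atz("top",(246,207.7),.0735)))
print("green",A(np.array([.4908,.0935])))
E
```

```text
knob (np.float64(91.3), np.float64(0.0835), array([0.5146, 0.058 , 0.116 ])) (np.float64(87.0), np.float64(0.0901), array([0.5212, 0.0645, 0.116 ]))
needle (np.float64(88.8), np.float64(0.1194), array([0.519 , 0.0938, 0.0735]))
green (np.float64(102.2), np.float64(0.1217), array([0.4908, 0.0935]))
```

```bash
python3 -m handwheel '{"fingers":[0,0,0,0],"xyz":[[-7,2,0],[-13,2,0],[-18,3,0],[-18,3,0]],"turn":[5,9,12,12]}'
python3 -m handwheel '{"fingers":[0,0,0,0],"xyz":[[12,2,0],[35,5,0],[60,5,30],[90,5,80]],"turn":[0,0,0,0]}'
python3 - <<'E'
from ang import *
a=save("side","s4");b=save("top","t4")
for c in("top","side"):
  for q,z in(("lever_knob",.116),("needle_tip",.0735),("green_dot_mark",.06)): print(c,q,[(np.round(d["at"],1).tolist(),round(d["conf"],2),A(atz(c,d["at"],z))) for d in env.place_of(c,q)][:2])
cv2.imwrite("pics/m4.png",np.hstack([cv2.resize(x[170:250,210:290],None,fx=5,fy=5,interpolation=2) for x in(a,b)])[:,:,::-1])
E
```

```text
clock: 7.45
tool_pos: [0.5187, 0.0618, 0.1054]
tcp_rot: [103.8, 90.0, -65.1]
ft_force: [0.5, 0.3, 1.5]
width: 0.0001
clock: 7.95
tool_pos: [0.6083, 0.0666, 0.1838]
tcp_rot: [3.6, 89.6, -165.3]
ft_force: [1.7, -0.4, -0.5]
width: 0.0001
top lever_knob [([258.0, 215.2], 0.89, (np.float64(100.9), np.float64(0.0894), array([0.4995, 0.0623, 0.116 ])))]
top needle_tip [([245.1, 216.3], 0.89, (np.float64(98.4), np.float64(0.1196), array([0.499 , 0.0928, 0.0735])))]
top green_dot_mark [([245.7, 221.9], 0.53, (np.float64(103.7), np.float64(0.1193), array([0.4882, 0.0904, 0.06  ])))]
side lever_knob [([246.9, 183.1], 0.77, (np.float64(95.8), np.float64(0.0871), array([0.5077, 0.0612, 0.116 ])))]
side needle_tip [([236.4, 187.5], 0.64, (np.float64(101.0), np.float64(0.1229), array([0.4931, 0.0952, 0.0735])))]
side green_dot_mark [([237.9, 191.8], 0.58, (np.float64(100.3), np.float64(0.1191), array([0.4953, 0.0917, 0.06  ])))]
```

View pics/m4.png

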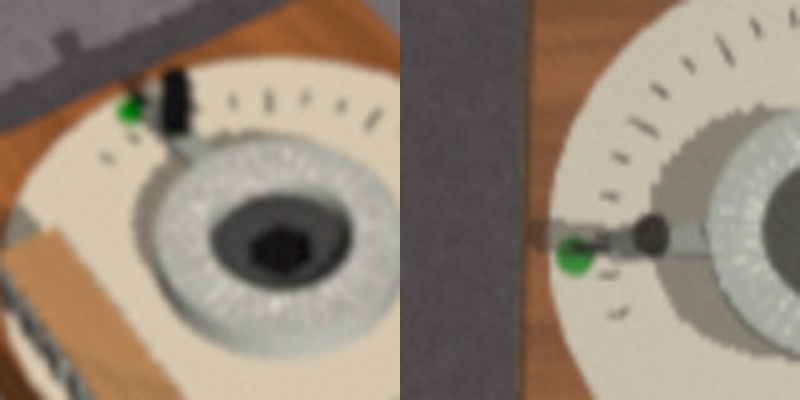

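```bash
python3 - <<'E'
from ang import *
im=cv2.imread("pics/t4.png").astype(int)
print(im[213:227,240:256].sum(2)//3)
print(im[213:227,240:256,1]-im[213:227,240:256,2])
for px in((244.5,219),(245.5,219),(250,219)):print(A(atz("top",px,.0735)))
print(A(atz("top",(244.5,220.8),.06)))
E
```

```text
[[150 159 164 179 182 183 183 184 184 184 183 186 186 184 185 184]
 [120 128 131 157 161 161 162 161 162 162 164 179 184 182 167 161]
 [118 122 124 127 129 127 128 129 127 128 131 152 156 152 129 119]
 [118 124 122 121 114 116 124 126 122 103 103 100 105 108 103  96]
 [118 121 112 105  95  91 104 112 110  87  79  77  92  93  95  95]
 [115 115  88  73  61  60  68  82  85  79  78  77  92  95  93  95]
 [117 100  74  66  55  47  48  53  54  63  62  71  93  98  95  97]
 [142 101  71  62  60  58  53  59  65  95  98  96 115 116 102  98]
 [162 116  81  73  73  72  73  72  93 142 152 147 131 132 120 114]
 [167 127  91  82  81  80  78  87 126 173 183 180 156 154 155 156]
 [170 158 112  92  85  87  91 115 160 179 182 182 179 170 180 184]
 [172 181 153 132 115 117 122 154 179 173 156 150 152 155 181 186]
 [173 185 180 170 159 157 165 179 183 169 151 142 146 164 183 186]
 [167 182 186 183 183 182 185 185 187 184 183 183 181 184 185 186]]
[[ -9  -7  -8  -8  -7  -8  -8  -9  -8  -8  -8  -9  -8 -11  -9  -8]
 [ -7  -6  -7  -8  -7  -9  -8  -6  -9  -8  -9  -8  -8  -9  -8  -8]
 [ -7  -6  -5  -5  -6  -6  
[... 368 characters left out ...]
2   0]
 [ -8  40  62  65  63  63  58  45  29  -3  -7  -6  -3  -2  -4  -1]
 [ -8  34  69  76  78  80  78  55  24  -6 -10  -7  -6  -8  -5  -6]
 [-11  14  46  70  78  76  70  47  11  -5  -8  -8  -8  -6  -8  -8]
 [-14  -5  11  33  51  50  34  16  -4  -8  -7  -8  -7  -7  -8  -9]
 [-13  -9  -6   5  14  13   3  -5  -7  -5  -6  -6  -7  -7  -9  -8]
 [-16  -8  -8  -8  -6  -6  -7  -8  -9  -9  -9  -9  -8  -9  -9  -8]]
(np.float64(101.4), np.float64(0.121), array([0.4927, 0.0932, 0.0735]))
(np.float64(101.4), np.float64(0.1188), array([0.493 , 0.0909, 0.0735]))
(np.float64(101.7), np.float64(0.1085), array([0.4945, 0.0807, 0.0735]))
(np.float64(102.4), np.float64(0.1219), array([0.4903, 0.0935, 0.06  ]))
```

Needle at 101.4° and dot at 102.4°, about 2 mm apart at the tip, so the needle is over the dot (9 mm radius). In the view the black needle crosses the green dot at right panel (575,245). Next is the smaller red button at (490,288).

```bash
python3 -m handwheel '{"fingers":[0,0,0,0,0],"xyz":[[-24,45,0],[-48,90,0],[-72,135,0],[-96,180,0],[-119,221,0]],"turn":[0,0,0,0,0]}'
python3 -m handwheel '{"fingers":[0,0,0,0,0],"xyz":[[0,0,-40],[0,0,-80],[0,0,-115],[0,0,-140],[0,0,-140]],"turn":[0,0,0,0,0]}'
python3 - <<'E'
from h import *
print(env.get_obs()["tool_pos"],env.get_obs()["q"])
a=save("side","s5");b=save("top","t5")
cv2.imwrite("pics/m5.png",np.hstack([cv2.resize(a[110:210,160:260],None,fx=4,fy=4,interpolation=2),cv2.resize(b[160:260,120:220],None,fx=4,fy=4,interpolation=2)])[:,:,::-1])
E
```

```text
clock: 8.98
tool_pos: [0.4881, 0.289, 0.1845]
tcp_rot: [34.1, 89.9, -134.7]
ft_force: [-0.3, 0.1, 1.5]
width: -0.0
clock: 9.6
tool_pos: [0.4879, 0.2864, 0.0428]
tcp_rot: [33.7, 89.6, -135.1]
ft_force: [-0.9, -0.3, 0.5]
width: 0.0003
[0.48794596 0.286437   0.04281247] [ 4.68125351e+01  2.93996810e+01 -2.12580126e+01 -2.00871645e-02
 -3.97211480e+01  5.43496112e+01]
```

View pics/m5.png

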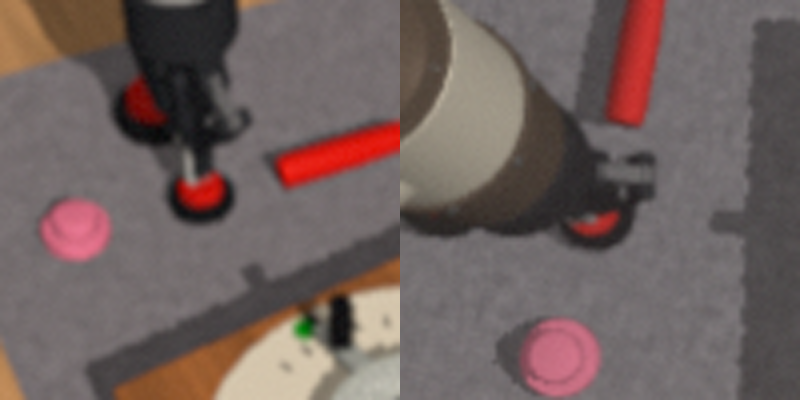

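The fingertip is over the small red button (left 200,180) and the driver is clear. I'll press in small steps.

```bash
python3 -m handwheel '{"fingers":[0,0,0],"xyz":[[2,1,-3],[2,1,-6],[2,1,-6]],"turn":[0,0,0]}'
for i in 1; do :; done
python3 -m handwheel '{"fingers":[0,0,0],"xyz":[[0,0,-2],[0,0,-4],[0,0,-4]],"turn":[0,0,0]}'
python3 -m handwheel '{"fingers":[0,0,0],"xyz":[[0,0,-1],[0,0,-3],[0,0,-3]],"turn":[0,0,0]}'
```

```text
clock: 10.07
tool_pos: [0.4917, 0.2889, 0.0395]
tcp_rot: [-134.7, 90.0, 56.4]
ft_force: [0.2, -0.0, 0.6]
width: -0.0
clock: 10.45
tool_pos: [0.4917, 0.289, 0.0354]
tcp_rot: [119.2, 90.0, -49.6]
ft_force: [-0.1, -0.3, 2.0]
width: -0.0
clock: 10.82
tool_pos: [0.4917, 0.289, 0.0324]
tcp_rot: [167.2, 90.0, -1.6]
ft_force: [-0.3, -0.1, 4.4]
width: -0.0002
```

```bash
python3 -m handwheel '{"fingers":[0,0,0],"xyz":[[0,0,-1],[0,0,-2],[0,0,-2]],"turn":[0,0,0]}'
python3 -m handwheel '{"fingers":[0,0,0],"xyz":[[0,0,-1],[0,0,-1],[0,0,-1]],"turn":[0,0,0]}'
```

```text
clock: 11.2
tool_pos: [0.4918, 0.289, 0.0304]
tcp_rot: [-163.8, 90.0, 27.3]
ft_force: [-0.6, -0.8, 4.9]
width: 0.0002
clock: 11.58
tool_pos: [0.4917, 0.289, 0.0301]
tcp_rot: [-174.8, 90.0, 16.4]
ft_force: [-1.6, -0.4, 8.7]
width: -0.0002
```

The travel stopped at z=0.030 and the force has passed 5 N, so it looks bottomed. One more millimetre to confirm, then up and clear.

```bash
python3 -m handwheel '{"fingers":[0,0,0],"xyz":[[0,0,-1],[0,0,-1],[0,0,-1]],"turn":[0,0,0]}'
python3 -m handwheel '{"fingers":[0,0,0,0,0],"xyz":[[0,0,4],[0,0,30],[0,0,90],[0,0,150],[0,0,200]],"turn":[0,0,0,0,0]}'
python3 -m handwheel '{"fingers":[0,0,0,0,0],"xyz":[[-40,40,0],[-80,80,0],[-120,120,0],[-160,160,0],[-190,200,0]],"turn":[0,0,0,0,0]}'
python3 -m handwheel '{"fingers":[0,0,0,0,0],"xyz":[[0,40,0],[0,80,0],[0,80,0],[0,80,0],[0,80,0]],"turn":[0,0,0,0,0]}'
python3 - <<'E'
from ang import *
a=save("side","s6");b=save("top","t6")
for c in("top","side"):
  for q,z in(("needle_tip",.0735),("jar_mid",.0425),("reedblock_mid",.078),("driver_grip",.012)): print(c,q,[(np.round(d["at"],1).tolist(),round(d["conf"],2),A(atz(c,d["at"],z))) for d in env.place_of(c,q)][:1])
cv2.imwrite("pics/m6.png",np.hstack([a[100:350,140:390],b[100:350,80:430]])[:,:,::-1].repeat(1,0))
E
```

```text
clock: 11.95
tool_pos: [0.4918, 0.289, 0.03]
tcp_rot: [175.5, 90.0, 6.7]
ft_force: [-4.0, -1.7, 14.1]
width: 0.0003
clock: 12.58
tool_pos: [0.4917, 0.289, 0.2301]
tcp_rot: [-134.3, 89.9, 56.8]
ft_force: [0.4, 0.4, -0.8]
width: 0.0
clock: 13.2
tool_pos: [0.2998, 0.4899, 0.2276]
tcp_rot: [25.5, 90.0, -143.3]
ft_force: [0.8, -0.1, -0.1]
width: 0.0001
clock: 13.82
tool_pos: [0.3018, 0.568, 0.2283]
tcp_rot: [44.8, 90.0, -124.1]
ft_force: [0.1, -0.7, -0.5]
width: -0.0003
top needle_tip [([244.4, 215.9], 0.66, (np.float64(98.0), np.float64(0.1212), array([0.4997, 0.0945, 0.0735])))]
top jar_mid [([410.1, 238.6], 0.86, (np.float64(-92.0), np.float64(0.2729), array([ 0.5072, -0.2982,  0.0425])))]
top reedblock_mid [([304.3, 261.6], 0.84, (np.float64(-164.3), np.float64(0.1032), array([ 0.4172, -0.0534,  0.078 ])))]
top driver_grip [([181.5, 168.2], 0.69, (np.float64(73.6), np.float64(0.3144), array([0.6054, 0.2761, 0.012 ])))]
side needle_tip [([263.8, 235.7], 0.72, (np.float64(-119.2), np.float64(0.0504), array([ 0.4919, -0.0695,  0.0735])))]
side jar_mid [([312.8, 321.0], 0.72, (np.float64(-93.3), np.float64(0.2635), array([ 0.5014, -0.2886,  0.0425])))]
side reedblock_mid [([229.5, 239.1], 0.94, (np.float64(-166.9), np.float64(0.1035), array([ 0.4157, -0.049 ,  0.078 ])))]
side driver_grip [([247.3, 144.6], 0.71, (np.float64(73.9), np.float64(0.33), array([0.6079, 0.2916, 0.012 ])))]
```

View pics/m6.png

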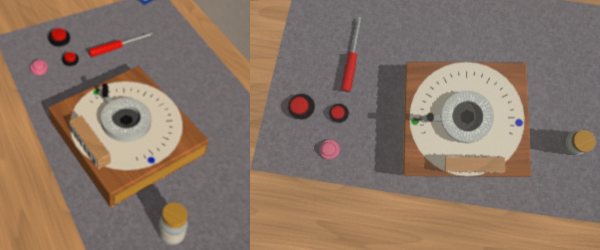

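The needle still lies over the green dot (right panel 415,120). The jar, block and driver are where they were, and the arm is clear.

```bash
python3 -c "
from h import *
a=cv2.imread('pics/t4.png').astype(int);b=cv2.imread('pics/t6.png').astype(int)
print(abs(a-b)[205:230,240:275].max(), abs(cv2.imread('pics/top0.png').astype(int)-b)[150:285,150:430].max(2).__gt__(40).sum())
env.finish_job()"
```

```text
10 605
the job is handed in; nothing more can be done
```

The needle stands over the green dot, the red start button was pressed and released after that, and the job is handed in at about 14 s of the 64 s allowed. `finish_job` gave no verdict.

- **Ring:** I pushed the lever's knob round with the shut fingertips, without gripping, at about 3–4 N. The needle reads 101.4° against 102.4° for the dot, about 2 mm off centre at the tip, on a dot of 9 mm radius. The area round the needle looked the same before and after the button press.
- **Start button:** I pressed the smaller red button. Travel stopped dead at tool height 30 mm while the force rose past the 5 N spring to 14 N. I then lifted off and moved clear; the force read near zero.
- **Left alone:** The jar, reed block and screwdriver look unmoved in the last pictures, and none of my moves came near them.

**Checks that disagreed:**
- In the top view the network put the needle tip at 98°, both before and after the press. My own pixel reading and the close-up show it on the dot.
- In the last side picture the network placed the needle tip wrongly, so I ignored that one.
- The network positions for the loose things scattered by up to about 15 mm between views, so I judged those by eye.
- The button coming back up was judged from the spring and the final picture, not measured.

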